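Slide the tall bottle home into its bay

ROBOT

A 6-joint arm with a two-finger parallel gripper is mounted at the origin on the work surface. World frame = base frame: x ahead of the robot, y to its left, z up, the work surface at z = 0. Lengths are in m, angles in rad, forces in N, time in s.
With the tool pointing down it reaches from about 0.3 to 0.775 m from the base axis. Payload 14.6 kg.
Tool frame: the origin (TCP) lies on the centre line of the jaws, within the pads' length; the fingertips stand 19 mm ahead of it and the grasp point (between the pads) is the TCP; y points along the fingers, x is the direction in which the jaws open and shut, and the axes are right-handed (so a half turn about y gives the same grasp; the last joint's range is limited). The gripper opens to 94 mm and grips with 3 to 60 N. Pads are 16 mm wide; open, the fingers measure 119 mm over their backs; the gripper's body (75 mm by 177 mm) begins 78 mm behind the grasp point.
Start: joints at [-1.182, 0.3, 1.521, -0, 1.321, -0.067], TCP at [0.242, -0.494, 0.224] pointing down, gripper open.
Joint ranges: [-3.03, 3.03], [-0.79, 2.21], [0.23, 2.52], [-1.04, 4.18], [0, 3.07], [-2.55, 2.55]. Speed limits (rad/s): [2.22, 2.22, 2.57, 3.14, 3.14, 3.14].

INTERFACE

Orientations are given as [roll, pitch, yaw] about the fixed x, y, z axes, in that order (R = Rz(yaw) Ry(pitch) Rx(roll)).
In Python, from station import get_obs, cams, workorder gives the robot as it stands.
- The arm moves only by the shell command python3 -m handwheel 'ROWS' [FORCE]. ROWS is JSON, a list of rows, each an object of numbers: "fingers": the opening, from -1 (shut) to 1 (fully open); "x", "y", "z": the shift along the tool's x, y, z in m; "spin": the turn about the tool's y in degrees. In form: [{"fingers": .., "x": .., "y": .., "z": .., "spin": ..}, ...]. A call has exactly 10 rows; each row is the pose to reach, as a shift and turn from the pose commanded when the call began, along the tool's axes at that moment; what a row does not reach only later rows make up. A row lasts 1/10 s, in which the tool goes at most 50 mm and 8.59 degrees, less where a joint would pass 70% of its speed; a pose out of reach is approached as far as the arm can. A call with a gripper value outside its range is refused whole. The fingers move at their own pace and stop on an object; FORCE is the grip in N (left out, the last holds). Time passes only in rows, so rows that repeat a pose let the fingers close, or fill a call up. It gives the time, the measured TCP pose, the force and the opening at its end, in the units of the state.
- get_obs(): the state, without advancing time (a new reading comes with each control period).
- cams.camera(name): name is "side" or "top" or "wrist"; returns (picture, depth): 480x640x3 uint8, red, green, blue; 480x640 float32, m along the optical axis (not along the pixel's ray), 0 where there is no reading.
- cams.get_calibration(name): a dict with "fx", "fy", "cx", "cy" (pixels), "view" (4x4, takes a point from world to camera coordinates). Camera axes: x right, y down, z forward; pixel columns grow to the right and rows downward; lengths in m; the calibration is good to about 2 mm. A picture is of the moment at which its call begins: read the wrist's pose just before it. get_calibration takes no time and is no camera call; for the wrist camera it gives the pose at the moment of the call.
- workorder.hand_in(): hands the job in, once; it reports no verdict.
The state is a dict: "time_s": time; "qpos": joint angles; "joint_vel": joint speeds; "tau": joint torques, N m; "ee_pos": TCP position; "eef_rot": TCP orientation; "force": force on the tool from outside, world axes, zero at the start; "moment": the same for the moment, N m; "grip_width": finger opening in m.
Only numpy, scipy, OpenCV 4.12 (cv2) and the standard library are available. Lean on these libraries where they do the work, as an engineer would, in place of code of your own. Each camera call takes 0.05 s, during which the arm holds its last target. There are 200 camera calls.

TASK

Push the tall glass bottle across the table with the fingertips, low on its body, so that it slides upright through the open side of the low three-sided wooden bay and comes to rest against the board opposite that opening. Do not let it lean, do not lift it or take it between the fingers, and leave the cans, the pail and the stone where they are.

Things in the scene. Friction and masses are not known exactly. Their poses are not given: they have to be found in the camera images.
- bottle: Tall capped green glass bottle, 270 mm high, 0.35 to 0.65 kg. Body 66 mm in diameter up to 150 mm, above it a 28 mm neck and 33 mm cap. Origin at the centre of its underside, z up along it; yaw means nothing. Table friction 0.4 to 0.65: pushed slowly below 45 mm it slides, higher it may tip. A gripper pointing straight down hits its upper body; fingers tilted 45 degrees forward reach its foot.
- bay: Fixed wooden bay: three boards 15 mm thick, 40 mm high, round bare table top 110 mm wide, 75 mm deep, open to the robot's right (no floor or sill). Origin on the table at the middle of the back board's inner face; x level, from the opening (x = -0.075) to the back board; y along it, side boards' inner faces at y = +-0.055. Bottle touches the back board when its axis is at x = -0.033.
- can_a: Crumpled gold drinks can, 64 mm wide, about 90 mm high, empty, standing beside the bay, nearer the robot. Origin at the centre of its underside.
- can_b: The same kind of can beside the bay, farther from the robot. Origin at the centre of its underside. (Beyond bay and cans, at x = 0.88, a fixed hook rail 620 mm long stands along the left part of the far edge of the table, bar 290 mm up, with a scoop hanging from it.)
- pail: Pink plastic pail, 160 mm wide at the rim, 137 mm high, on the robot's left, beyond the bay's back board. Origin at the centre of its underside.
- stone: Round grey stone weight, 96 mm wide, 52 mm high, on the robot's right. Origin at the centre of its underside.
Things that resemble listed ones, but are neither listed nor needed, are in the scene too. Leave any pink look-alike of the bay alone.

How it is judged:
By the outcome, as a careful person would: the job done as asked, in the order asked, and still so for the second after the job is handed in, with the robot touching nothing.
It also fails if it takes over 48 s, if anything falls off the work surface, if the arm or the gripper's body presses on something with over 40 N, if the wrist force passes 120 N, or if a joint passes its speed limit or range.

## Working session

There is one attempt and no reset: what is moved stays moved. The work goes in short steps, Python scripts to look and compute and a shell command to move; the robot and the scene stay as the last step left them, time stands still between calls to the robot, and variables do not carry over. Pictures are saved under pics/ and viewed, about 8 in all and at most 12, crops included, and the job is handed in when it is done.

```bash
mkdir -p pics; ls
cat > h.py <<'E'
import numpy as np,cv2
from station import get_obs,cams,workorder
def snap(n,f):
    c=cams.get_calibration(n); im,d=cams.camera(n)
    cv2.imwrite(f'pics/{f}.png',im[...,::-1]); np.savez(f'pics/{f}.npz',im=im,d=d,view=c['view'],k=[c['fx'],c['fy'],c['cx'],c['cy']])
def pts(f):
    a=np.load(f'pics/{f}.npz'); d=a['d'];fx,fy,cx,cy=a['k'];v,u=np.mgrid[:480,:640]
    P=np.stack([(u-cx)/fx*d,(v-cy)/fy*d,d,np.ones_like(d)],-1)
    W=P@np.linalg.inv(a['view']).T
    W[d==0]=np.nan
    return a['im'],W[...,:3]
E
python3 - <<'E'
from h import *
o=get_obs();print({k:np.round(v,3) for k,v in o.items()})
snap('top','top0');snap('side','side0')
E
```

```text
pics
{'time_s': np.float64(0.0), 'qpos': array([-1.182,  0.3  ,  1.522, -0.   ,  1.321, -0.067]), 'joint_vel': array([ 0.001,  0.   ,  0.   , -0.   ,  0.   ,  0.   ]), 'tau': array([-1.0000e-03, -5.3181e+01, -3.5274e+01,  7.1000e-02,  2.4000e-02,
       -0.0000e+00]), 'ee_pos': array([ 0.242, -0.494,  0.224]), 'eef_rot': array([-1.571e+00,  1.000e-03, -1.115e+00]), 'force': array([ 0.651, -0.143,  0.422]), 'moment': array([ 0.061,  0.003, -0.077]), 'grip_width': np.float64(0.094)}
```

View pics/top0.png

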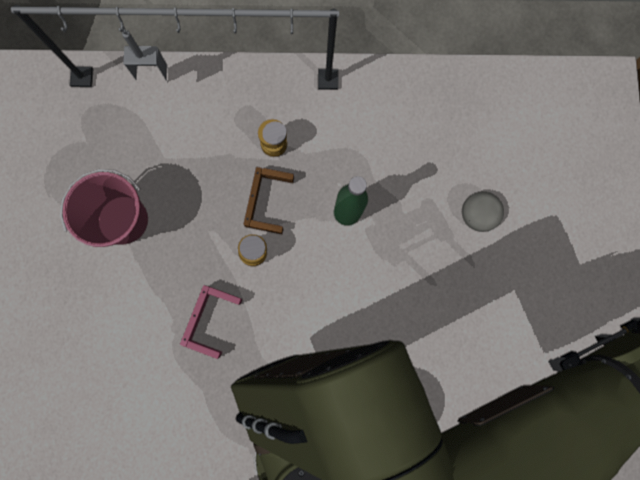

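View pics/side0.png

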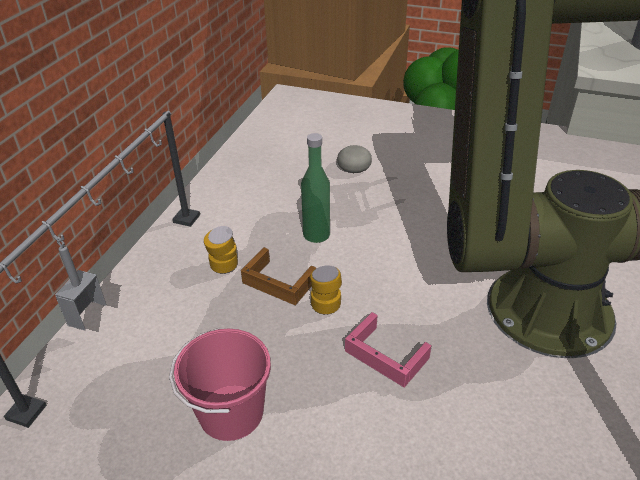

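The top view shows the wooden bay near (265,200), opening to the right. The bottle stands in front of it near (348,205), with cans at (272,137) and (252,250), the stone at (483,210), the pail at (103,208) and the pink decoy at (210,320). Next I measure these from the depth images.

Run:
```python
from h import *
for f in('top0','side0'):
    im,W=pts(f); hsv=cv2.cvtColor(im,cv2.COLOR_RGB2HSV); H,S,V=[hsv[...,i].astype(int) for i in range(3)]
    ok=~np.isnan(W[...,0])&(abs(W[...,0])<1)&(abs(W[...,1])<.7)
    z=W[...,2]
    print(f,'table z',np.nanmedian(z[ok&(S<40)&(abs(z)<.03)]))
    g=ok&(H>60)&(H<90)&(S>100)&(W[...,0]>.35)&(z>.01)
    for lo,hi in((.01,.05),(.05,.14)):
        p=W[g&(z>lo)&(z<hi)][:,:2]
        if len(p)>20:
            A=np.c_[2*p,np.ones(len(p))];s=np.linalg.lstsq(A,(p**2).sum(1),rcond=None)[0]
            # fixed radius fit
            from scipy.optimize import least_squares
            r=least_squares(lambda c:np.hypot(*(p-c).T)-.033,p.mean(0)+[0,0],loss='soft_l1',f_scale=.002)
            print(' bottle',lo,len(p),p.min(0).round(3),p.max(0).round(3),'circ',s[:2].round(4),np.sqrt(s[2]+s[0]**2+s[1]**2).round(4),'fixR',r.x.round(4))
    w=ok&(H<20)&(S>110)&(z>.033)&(z<.046)&(W[...,0]>.4)
    n,l,st,c=cv2.connectedComponentsWithStats(w.astype(np.uint8))
    for i in range(1,n):
        if st[i,4]>40:
            p=W[l==i][:,:2]; print(' wood?',st[i],H[l==i].mean().round(),cv2.minAreaRect(p.astype(np.float32)),cv2.boxPoints(cv2.minAreaRect(p.astype(np.float32))).round(4).tolist())
    for nm,m in(('cantop',(S<60)&(z>.08)&(z<.1)),('stone',(S<60)&(z>.02)&(z<.06)),('pail',(H>160)&(z>.125)&(z<.145))):
        n,l,st,c=cv2.connectedComponentsWithStats((ok&m&(W[...,0]>.35)).astype(np.uint8))
        for i in range(1,n):
            if st[i,4]>60:
                p=W[l==i]; print(' ',nm,st[i],p.min(0).round(3),p.max(0).round(3))
```

```text
top0 table z -0.00025677463018403124
 bottle 0.01 41 [ 0.512 -0.097] [ 0.533 -0.05 ] circ [ 0.544  -0.0793] 0.0313 fixR [ 0.5457 -0.0799]
 bottle 0.05 150 [ 0.512 -0.1  ] [ 0.537 -0.048] circ [ 0.5457 -0.0797] 0.0328 fixR [ 0.5459 -0.0798]
 wood? [244 168  49  65 708] 14.0 ((0.566259503364563, 0.1021328866481781), (0.08808815479278564, 0.1385619044303894), 79.38145446777344) [[0.49000000953674316, 0.07159999758005142], [0.6262000203132629, 0.04610000178217888], [0.6424999833106995, 0.13269999623298645], [0.5062999725341797, 0.1581999957561493]]
  cantop [263 121  23  24 429] [0.681 0.064 0.08 ] [0.736 0.115 0.097]
  cantop [240 236  25  24 483] [0.423 0.106 0.08 ] [0.474 0.158 0.096]
  stone [70 65 12 12 68] [0.865 0.556 0.02 ] [0.881 0.569 0.059]
  stone [ 462  191   42   41 1337] [ 0.498 -0.437  0.02 ] [ 0.592 -0.345  0.058]
  pail [  62  170   79   77 1174] [0.442 0.364 0.125] [0.607 0.529 0.143]
side0 table z 0.00026372899103405123
 bottle 0.01 283 [ 0.511 -0.075] [ 0.568 -0.04 ] circ [ 0.5415 -0.0736] 0.0283 fixR [ 0.5433 -0.079 ]
 bottle 0.05 537 [ 0.512 -0.079] [ 0.571 -0.041]
[... 318 characters left out ...]
9016], [0.5044000148773193, 0.16599999368190765]]
  cantop [208 226  25  18 332] [0.679 0.06  0.081] [0.735 0.118 0.095]
  cantop [312 265  26  17 337] [0.421 0.106 0.081] [0.474 0.163 0.096]
  cantop [ 76 292  29  19 216] [0.835 0.34  0.08 ] [0.876 0.379 0.1  ]
  cantop [ 64 316  20  12 112] [0.835 0.409 0.08 ] [0.877 0.416 0.1  ]
  cantop [  4 377  13  13  89] [0.865 0.559 0.08 ] [0.877 0.576 0.1  ]
  stone [337 145  35  25 676] [ 0.495 -0.426  0.02 ] [ 0.589 -0.337  0.055]
  stone [180 200   9  15  89] [ 0.863 -0.04   0.02 ] [ 0.879 -0.023  0.06 ]
  stone [ 11 391  17  19 154] [0.864 0.559 0.021] [0.879 0.576 0.06 ]
  pail [ 169  328  102   85 1944] [0.441 0.366 0.125] [0.608 0.534 0.142]
```

```bash
python3 -m handwheel --help 2>&1 | head -20; python3 -m handwheel '[{"fingers":-0.2,"x":0,"y":-0.02,"z":0,"spin":5},{"fingers":-0.2,"x":0,"y":-0.02,"z":0,"spin":8},{"fingers":-0.2,"x":0,"y":-0.02,"z":0,"spin":8},{"fingers":-0.2,"x":0,"y":-0.02,"z":0,"spin":8},{"fingers":-0.2,"x":0,"y":-0.02,"z":0,"spin":8},{"fingers":-0.2,"x":0,"y":-0.02,"z":0,"spin":8},{"fingers":-0.2,"x":0,"y":-0.02,"z":0,"spin":8},{"fingers":-0.2,"x":0,"y":-0.02,"z":0,"spin":8},{"fingers":-0.2,"x":0,"y":-0.02,"z":0,"spin":8},{"fingers":-0.2,"x":0,"y":-0.02,"z":0,"spin":8}]'
```

```text
invalid input: not JSON, or not a number
time_s: 1.1
ee_pos: [0.2421, -0.4938, 0.2444]
eef_rot: [-1.571, 0.0, -1.255]
force: [-0.7, 0.0, -0.0]
grip_width: 0.0376
```

```bash
python3 -m handwheel '[{"fingers":-0.2,"x":-0.042,"y":-0.006,"z":0.028,"spin":-6},{"fingers":-0.2,"x":-0.084,"y":-0.012,"z":0.056,"spin":-12},{"fingers":-0.2,"x":-0.126,"y":-0.018,"z":0.084,"spin":-18},{"fingers":-0.2,"x":-0.168,"y":-0.024,"z":0.112,"spin":-24},{"fingers":-0.2,"x":-0.21,"y":-0.03,"z":0.14,"spin":-30},{"fingers":-0.2,"x":-0.252,"y":-0.036,"z":0.168,"spin":-36},{"fingers":-0.2,"x":-0.294,"y":-0.042,"z":0.196,"spin":-42},{"fingers":-0.2,"x":-0.336,"y":-0.048,"z":0.224,"spin":-48},{"fingers":-0.2,"x":-0.378,"y":-0.054,"z":0.252,"spin":-54},{"fingers":-0.2,"x":-0.42,"y":-0.06,"z":0.28,"spin":-61}]'; python3 -c "
from h import *
print(get_obs()['qpos'].round(3))"
```

```text
time_s: 2.1
ee_pos: [0.3754, -0.0135, 0.3041]
eef_rot: [-1.571, -0.001, -0.186]
force: [0.1, -0.4, 0.7]
grip_width: 0.0376
[-0.134 -0.161  1.829 -0.     1.472  0.052]
```

```bash
python3 -m handwheel '[{"fingers":-0.2,"x":-0.028,"y":0,"z":0.04,"spin":0},{"fingers":-0.2,"x":-0.056,"y":0,"z":0.08,"spin":0},{"fingers":-0.2,"x":-0.084,"y":0,"z":0.12,"spin":0},{"fingers":-0.2,"x":-0.112,"y":0,"z":0.16,"spin":0},{"fingers":-0.2,"x":-0.14,"y":0,"z":0.2,"spin":0},{"fingers":-0.2,"x":-0.168,"y":0,"z":0.24,"spin":0},{"fingers":-0.2,"x":-0.196,"y":0,"z":0.28,"spin":0},{"fingers":-0.2,"x":-0.224,"y":0,"z":0.32,"spin":0},{"fingers":-0.2,"x":-0.252,"y":0,"z":0.36,"spin":0},{"fingers":-0.2,"x":-0.28,"y":0,"z":0.4,"spin":0}]'; python3 -m handwheel '[{"fingers":-0.2,"x":-0.02,"y":0,"z":0.045,"spin":0},{"fingers":-0.2,"x":-0.04,"y":0,"z":0.09,"spin":0},{"fingers":-0.2,"x":-0.06,"y":0,"z":0.135,"spin":0},{"fingers":-0.2,"x":-0.06,"y":0,"z":0.18,"spin":0},{"fingers":-0.2,"x":-0.06,"y":0,"z":0.23,"spin":0},{"fingers":-0.2,"x":-0.06,"y":0,"z":0.28,"spin":0},{"fingers":-0.2,"x":-0.06,"y":0,"z":0.33,"spin":0},{"fingers":-0.2,"x":-0.06,"y":0,"z":0.38,"spin":0},{"fingers":-0.2,"x":-0.06,"y":0,"z":0.43,"spin":0},{"fingers":-0.2,"x":-0.06,"y":0,"z":0.48,"spin":0}]';  python3 -c "
from h import *
print(get_obs()['qpos'].round(3))"
```

```text
time_s: 3.1
ee_pos: [0.1745, 0.4319, 0.3036]
eef_rot: [-1.57, -0.0, -0.189]
force: [1.3, -0.3, 0.8]
grip_width: 0.0375
time_s: 4.1
ee_pos: [0.1819, 0.7902, 0.2694]
eef_rot: [-1.561, 0.001, -0.19]
force: [1.2, -0.0, -2.1]
grip_width: 0.0379
[1.299e+00 1.043e+00 2.440e-01 1.000e-03 1.845e+00 1.489e+00]
```

```bash
python3 -m handwheel '[{"fingers":-0.2,"x":0,"y":0,"z":0.05,"spin":0},{"fingers":-0.2,"x":0,"y":0,"z":0.1,"spin":0},{"fingers":-0.2,"x":0,"y":0,"z":0.15,"spin":0},{"fingers":-0.2,"x":0,"y":0,"z":0.2,"spin":0},{"fingers":-0.2,"x":0,"y":0,"z":0.25,"spin":0},{"fingers":-0.2,"x":0,"y":0,"z":0.3,"spin":0},{"fingers":-0.2,"x":0,"y":0,"z":0.35,"spin":0},{"fingers":-0.2,"x":0,"y":0,"z":0.4,"spin":0},{"fingers":-0.2,"x":0,"y":0,"z":0.45,"spin":0},{"fingers":-0.2,"x":0,"y":0,"z":0.5,"spin":0}]';  python3 -c "
from h import *
print(get_obs()['qpos'].round(3))"
```

```text
time_s: 5.1
ee_pos: [0.1813, 0.8248, 0.2106]
eef_rot: [-1.507, -0.002, -0.19]
force: [0.1, -0.1, -0.1]
grip_width: 0.0375
[1.31  1.12  0.236 0.003 1.723 1.501]
```

```bash
python3 -m handwheel '[{"fingers":-0.2,"x":0,"y":0,"z":-0.05,"spin":0},{"fingers":-0.2,"x":0,"y":0,"z":-0.1,"spin":0},{"fingers":-0.2,"x":0,"y":0,"z":-0.1,"spin":0},{"fingers":-0.2,"x":0,"y":0,"z":-0.1,"spin":0},{"fingers":-0.2,"x":0,"y":0,"z":-0.1,"spin":0},{"fingers":-0.2,"x":0,"y":0,"z":-0.1,"spin":0},{"fingers":-0.2,"x":0,"y":0,"z":-0.1,"spin":0},{"fingers":-0.2,"x":0,"y":0,"z":-0.1,"spin":0},{"fingers":-0.2,"x":0,"y":0,"z":-0.1,"spin":0},{"fingers":-0.2,"x":0,"y":0,"z":-0.1,"spin":0}]';  python3 -c "
from h import *
print(get_obs()['qpos'].round(3))"
```

```text
time_s: 6.1
ee_pos: [0.1626, 0.727, 0.2043]
eef_rot: [-1.507, -0.002, -0.19]
force: [0.6, -0.4, -0.7]
grip_width: 0.0377
[1.301 0.739 0.918 0.003 1.421 1.49 ]
```

```bash
python3 -m handwheel '[{"fingers":-0.2,"x":0,"y":0,"z":0.6,"spin":0},{"fingers":-0.2,"x":0,"y":0,"z":0.6,"spin":0},{"fingers":-0.2,"x":0,"y":0,"z":0.6,"spin":0},{"fingers":-0.2,"x":0,"y":0,"z":0.6,"spin":0},{"fingers":-0.2,"x":0,"y":0,"z":0.6,"spin":0},{"fingers":-0.2,"x":0,"y":0,"z":0.6,"spin":0},{"fingers":-0.2,"x":0,"y":0,"z":0.6,"spin":0},{"fingers":-0.2,"x":0,"y":0,"z":0.6,"spin":0},{"fingers":-0.2,"x":0,"y":0,"z":0.6,"spin":0},{"fingers":-0.2,"x":0,"y":0,"z":0.6,"spin":0}]';  python3 -c "
from h import *
print(get_obs()['qpos'].round(3))"
```

```text
time_s: 7.1
ee_pos: [0.1804, 0.8459, 0.1691]
eef_rot: [-1.471, -0.003, -0.19]
force: [-0.9, 0.5, 0.5]
grip_width: 0.0379
[1.317 1.171 0.235 0.004 1.636 1.508]
```

```bash
R='{"fingers":-0.2,"x":0,"y":-0.1,"z":0.6,"spin":0}'; python3 -m handwheel '[{"fingers":-0.2,"x":0,"y":-0.1,"z":0.6,"spin":0},{"fingers":-0.2,"x":0,"y":-0.1,"z":0.6,"spin":0},{"fingers":-0.2,"x":0,"y":-0.1,"z":0.6,"spin":0},{"fingers":-0.2,"x":0,"y":-0.1,"z":0.6,"spin":0},{"fingers":-0.2,"x":0,"y":-0.1,"z":0.6,"spin":0},{"fingers":-0.2,"x":0,"y":-0.1,"z":0.6,"spin":0},{"fingers":-0.2,"x":0,"y":-0.1,"z":0.6,"spin":0},{"fingers":-0.2,"x":0,"y":-0.1,"z":0.6,"spin":0},{"fingers":-0.2,"x":0,"y":-0.1,"z":0.6,"spin":0},{"fingers":-0.2,"x":0,"y":-0.1,"z":0.6,"spin":0}]';  python3 -c "
from h import *
print(get_obs()['qpos'].round(3))"
```

```text
time_s: 8.1
ee_pos: [0.1763, 0.8529, 0.1784]
eef_rot: [-1.438, -0.003, -0.19]
force: [0.0, 0.2, 0.9]
grip_width: 0.0378
[1.324 1.161 0.236 0.004 1.613 1.514]
```

```bash
python3 -m handwheel '[{"fingers":-0.2,"x":0,"y":0,"z":0.6,"spin":0},{"fingers":-0.2,"x":0,"y":0,"z":0.6,"spin":0},{"fingers":-0.2,"x":0,"y":0,"z":0.6,"spin":0},{"fingers":-0.2,"x":0,"y":0,"z":0.6,"spin":0},{"fingers":-0.2,"x":0,"y":0,"z":0.6,"spin":0},{"fingers":-0.2,"x":0,"y":0,"z":0.6,"spin":0},{"fingers":-0.2,"x":0,"y":0,"z":0.6,"spin":0},{"fingers":-0.2,"x":0,"y":0,"z":0.6,"spin":0},{"fingers":-0.2,"x":0,"y":0,"z":0.6,"spin":0},{"fingers":-0.2,"x":0,"y":0,"z":0.6,"spin":0}]';  python3 -m handwheel '[{"fingers":-0.2,"x":0,"y":0.4,"z":0.6,"spin":0},{"fingers":-0.2,"x":0,"y":0.4,"z":0.6,"spin":0},{"fingers":-0.2,"x":0,"y":0.4,"z":0.6,"spin":0},{"fingers":-0.2,"x":0,"y":0,"z":0.6,"spin":0},{"fingers":-0.2,"x":0,"y":0,"z":0.6,"spin":0},{"fingers":-0.2,"x":0,"y":0,"z":0.6,"spin":0},{"fingers":-0.2,"x":0,"y":-0.4,"z":0.6,"spin":0},{"fingers":-0.2,"x":0,"y":-0.4,"z":0.6,"spin":0},{"fingers":-0.2,"x":0,"y":-0.4,"z":0.6,"spin":0},{"fingers":-0.2,"x":0,"y":-0.4,"z":0.6,"spin":0}]'; python3 -c "
from h import *
print(get_obs()['qpos'].round(3))"
```

```text
time_s: 9.1
ee_pos: [0.1757, 0.8685, 0.1512]
eef_rot: [-1.403, -0.003, -0.19]
force: [0.0, -0.2, 0.6]
grip_width: 0.0374
time_s: 10.1
ee_pos: [0.1724, 0.8649, 0.2047]
eef_rot: [-1.369, -0.004, -0.19]
force: [-0.4, 0.1, -0.6]
grip_width: 0.0378
[1.331 1.133 0.235 0.006 1.572 1.521]
```

```bash
python3 -m handwheel '[{"fingers":-0.2,"x":0,"y":0,"z":0.6,"spin":0},{"fingers":-0.2,"x":0,"y":0,"z":0.6,"spin":0},{"fingers":-0.2,"x":0,"y":0,"z":0.6,"spin":0},{"fingers":-0.2,"x":0,"y":0,"z":0.6,"spin":0},{"fingers":-0.2,"x":0,"y":0,"z":0.6,"spin":0},{"fingers":-0.2,"x":0,"y":0,"z":0.6,"spin":0},{"fingers":-0.2,"x":0,"y":0,"z":0.6,"spin":0},{"fingers":-0.2,"x":0,"y":0,"z":0.6,"spin":0},{"fingers":-0.2,"x":0,"y":0,"z":0.6,"spin":0},{"fingers":-0.2,"x":0,"y":0,"z":0.6,"spin":0}]' | grep rot;  python3 -m handwheel '[{"fingers":-0.2,"x":0,"y":0,"z":0.6,"spin":0},{"fingers":-0.2,"x":0,"y":0,"z":0.6,"spin":0},{"fingers":-0.2,"x":0,"y":0,"z":0.6,"spin":0},{"fingers":-0.2,"x":0,"y":0,"z":0.6,"spin":0},{"fingers":-0.2,"x":0,"y":0,"z":0.6,"spin":0},{"fingers":-0.2,"x":0,"y":0,"z":0.6,"spin":0},{"fingers":-0.2,"x":0,"y":0,"z":0.6,"spin":0},{"fingers":-0.2,"x":0,"y":0,"z":0.6,"spin":0},{"fingers":-0.2,"x":0,"y":0,"z":0.6,"spin":0},{"fingers":-0.2,"x":0,"y":0,"z":0.6,"spin":0}]'|grep rot; python3 -m handwheel '[{"fingers":-0.2,"x":0,"y":0,"z":0.6,"spin":0},{"fingers":-0.2,"x":0,"y":0,"z":0.6,"spin":0},{"fingers":-0.2,"x":0,"y":0,"z":0.6,"spin":0},{"fingers":-0.2,"x":0,"y":0,"z":0.6,"spin":0},{"fingers":-0.2,"x":0,"y":0,"z":0.6,"spin":0},{"fingers":-0.2,"x":0,"y":0,"z":0.6,"spin":0},{"fingers":-0.2,"x":0,"y":0,"z":0.6,"spin":0},{"fingers":-0.2,"x":0,"y":0,"z":0.6,"spin":0},{"fingers":-0.2,"x":0,"y":0,"z":0.6,"spin":0},{"fingers":-0.2,"x":0,"y":0,"z":0.6,"spin":0}]'; python3 -m handwheel '[{"fingers":-0.2,"x":0,"y":0,"z":0.6,"spin":0},{"fingers":-0.2,"x":0,"y":0,"z":0.6,"spin":0},{"fingers":-0.2,"x":0,"y":0,"z":0.6,"spin":0},{"fingers":-0.2,"x":0,"y":0,"z":0.6,"spin":0},{"fingers":-0.2,"x":0,"y":0,"z":0.6,"spin":0},{"fingers":-0.2,"x":0,"y":0,"z":0.6,"spin":0},{"fingers":-0.2,"x":0,"y":0,"z":0.6,"spin":0},{"fingers":-0.2,"x":0,"y":0,"z":0.6,"spin":0},{"fingers":-0.2,"x":0,"y":0,"z":0.6,"spin":0},{"fingers":-0.2,"x":0,"y":0,"z":0.6,"spin":0}]'; python3 -c "
from h import *
print(get_obs()['qpos'].round(3))"
```

```text
eef_rot: [-1.337, -0.004, -0.19]
eef_rot: [-1.302, -0.004, -0.19]
time_s: 13.1
ee_pos: [0.1743, 0.8944, 0.194]
eef_rot: [-1.267, -0.004, -0.19]
force: [-0.0, -0.4, -0.1]
grip_width: 0.0377
time_s: 14.1
ee_pos: [0.1746, 0.8991, 0.2106]
eef_rot: [-1.233, -0.004, -0.19]
force: [0.6, -0.3, -0.4]
grip_width: 0.0378
[1.336 1.136 0.236 0.011 1.431 1.526]
```

```bash
python3 -m handwheel '[{"fingers":-0.2,"x":0,"y":0,"z":0.6,"spin":0},{"fingers":-0.2,"x":0,"y":0,"z":0.6,"spin":0},{"fingers":-0.2,"x":0,"y":0,"z":0.6,"spin":0},{"fingers":-0.2,"x":0,"y":0,"z":0.6,"spin":0},{"fingers":-0.2,"x":0,"y":0,"z":0.6,"spin":0},{"fingers":-0.2,"x":0,"y":0,"z":0.6,"spin":0},{"fingers":-0.2,"x":0,"y":0,"z":0.6,"spin":0},{"fingers":-0.2,"x":0,"y":0,"z":0.6,"spin":0},{"fingers":-0.2,"x":0,"y":0,"z":0.6,"spin":0},{"fingers":-0.2,"x":0,"y":0,"z":0.6,"spin":0}]' | grep rot;  python3 -m handwheel '[{"fingers":-0.2,"x":0,"y":0,"z":0.6,"spin":0},{"fingers":-0.2,"x":0,"y":0,"z":0.6,"spin":0},{"fingers":-0.2,"x":0,"y":0,"z":0.6,"spin":0},{"fingers":-0.2,"x":0,"y":0,"z":0.6,"spin":0},{"fingers":-0.2,"x":0,"y":0,"z":0.6,"spin":0},{"fingers":-0.2,"x":0,"y":0,"z":0.6,"spin":0},{"fingers":-0.2,"x":0,"y":0,"z":0.6,"spin":0},{"fingers":-0.2,"x":0,"y":0,"z":0.6,"spin":0},{"fingers":-0.2,"x":0,"y":0,"z":0.6,"spin":0},{"fingers":-0.2,"x":0,"y":0,"z":0.6,"spin":0}]'|grep rot; python3 -m handwheel '[{"fingers":-0.2,"x":0,"y":0,"z":0.6,"spin":0},{"fingers":-0.2,"x":0,"y":0,"z":0.6,"spin":0},{"fingers":-0.2,"x":0,"y":0,"z":0.6,"spin":0},{"fingers":-0.2,"x":0,"y":0,"z":0.6,"spin":0},{"fingers":-0.2,"x":0,"y":0,"z":0.6,"spin":0},{"fingers":-0.2,"x":0,"y":0,"z":0.6,"spin":0},{"fingers":-0.2,"x":0,"y":0,"z":0.6,"spin":0},{"fingers":-0.2,"x":0,"y":0,"z":0.6,"spin":0},{"fingers":-0.2,"x":0,"y":0,"z":0.6,"spin":0},{"fingers":-0.2,"x":0,"y":0,"z":0.6,"spin":0}]'|grep rot; python3 -m handwheel '[{"fingers":-0.2,"x":0,"y":0,"z":0.6,"spin":0},{"fingers":-0.2,"x":0,"y":0,"z":0.6,"spin":0},{"fingers":-0.2,"x":0,"y":0,"z":0.6,"spin":0},{"fingers":-0.2,"x":0,"y":0,"z":0.6,"spin":0},{"fingers":-0.2,"x":0,"y":0,"z":0.6,"spin":0},{"fingers":-0.2,"x":0,"y":0,"z":0.6,"spin":0},{"fingers":-0.2,"x":0,"y":0,"z":0.6,"spin":0},{"fingers":-0.2,"x":0,"y":0,"z":0.6,"spin":0},{"fingers":-0.2,"x":0,"y":0,"z":0.6,"spin":0},{"fingers":-0.2,"x":0,"y":0,"z":0.6,"spin":0}]'|grep rot; python3 -m handwheel '[{"fingers":-0.2,"x":0,"y":0,"z":0.6,"spin":0},{"fingers":-0.2,"x":0,"y":0,"z":0.6,"spin":0},{"fingers":-0.2,"x":0,"y":0,"z":0.6,"spin":0},{"fingers":-0.2,"x":0,"y":0,"z":0.6,"spin":0},{"fingers":-0.2,"x":0,"y":0,"z":0.6,"spin":0},{"fingers":-0.2,"x":0,"y":0,"z":0.6,"spin":0},{"fingers":-0.2,"x":0,"y":0,"z":0.6,"spin":0},{"fingers":-0.2,"x":0,"y":0,"z":0.6,"spin":0},{"fingers":-0.2,"x":0,"y":0,"z":0.6,"spin":0},{"fingers":-0.2,"x":0,"y":0,"z":0.6,"spin":0}]'
python3 - <<'E'
from h import *
from scipy.spatial.transform import Rotation as R
o=get_obs();print(o['qpos'].round(3));Rm=R.from_euler('xyz',o['eef_rot']).as_matrix();print(Rm.round(3))
d=np.array([.19,.982,0])
for t in([.17,.40,.33],[.36,-.02,.33],[.54,-.26,.33]):
    print(t,((np.array(t)-o['ee_pos'])@Rm).round(3))
E
```

```text
eef_rot: [-1.198, -0.004, -0.19]
eef_rot: [-1.163, -0.004, -0.19]
eef_rot: [-1.128, -0.004, -0.19]
eef_rot: [-1.093, -0.004, -0.19]
time_s: 19.1
ee_pos: [0.173, 0.8995, 0.3423]
eef_rot: [-1.059, -0.004, -0.19]
force: [-0.9, -0.3, -0.2]
grip_width: 0.0375
[1.336 0.997 0.236 0.019 1.397 1.527]
[[ 0.982  0.096  0.163]
 [-0.189  0.481  0.856]
 [ 0.004 -0.872  0.49 ]]
[0.17, 0.4, 0.33] [ 0.092 -0.23  -0.434]
[0.36, -0.02, 0.33] [ 0.358 -0.413 -0.763]
[0.54, -0.26, 0.33] [ 0.58  -0.511 -0.939]
```

```bash
python3 -m handwheel '[{"fingers":-0.2,"x":0.012,"y":-0.024,"z":-0.04,"spin":0},{"fingers":-0.2,"x":0.024,"y":-0.048,"z":-0.08,"spin":0},{"fingers":-0.2,"x":0.036,"y":-0.072,"z":-0.12,"spin":0},{"fingers":-0.2,"x":0.048,"y":-0.096,"z":-0.16,"spin":0},{"fingers":-0.2,"x":0.06,"y":-0.12,"z":-0.2,"spin":0},{"fingers":-0.2,"x":0.072,"y":-0.144,"z":-0.24,"spin":0},{"fingers":-0.2,"x":0.084,"y":-0.168,"z":-0.28,"spin":0},{"fingers":-0.2,"x":0.096,"y":-0.192,"z":-0.32,"spin":0},{"fingers":-0.2,"x":0.108,"y":-0.216,"z":-0.36,"spin":0},{"fingers":-0.2,"x":0.12,"y":-0.24,"z":-0.4,"spin":0}]'
python3 - <<'E'
from h import *
from scipy.spatial.transform import Rotation as R
o=get_obs();print(o['qpos'].round(3));Rm=R.from_euler('xyz',o['eef_rot']).as_matrix()
for t in([.36,-.02,.33],[.38,-.25,.3]):
    print(t,((np.array(t)-o['ee_pos'])@Rm).round(3))
E
```

```text
time_s: 20.1
ee_pos: [0.1987, 0.475, 0.3544]
eef_rot: [-1.058, -0.004, -0.19]
force: [0.8, -0.7, 0.6]
grip_width: 0.0376
[ 1.02  -0.121  1.754  0.199  1.031  1.148]
[0.36, -0.02, 0.33] [ 0.252 -0.201 -0.409]
[0.38, -0.25, 0.3] [ 0.315 -0.284 -0.618]
```

```bash
python3 -m handwheel '[{"fingers":-0.2,"x":0.024,"y":-0.02,"z":-0.038,"spin":0},{"fingers":-0.2,"x":0.048,"y":-0.04,"z":-0.076,"spin":0},{"fingers":-0.2,"x":0.072,"y":-0.06,"z":-0.114,"spin":0},{"fingers":-0.2,"x":0.096,"y":-0.08,"z":-0.152,"spin":0},{"fingers":-0.2,"x":0.12,"y":-0.1,"z":-0.19,"spin":0},{"fingers":-0.2,"x":0.144,"y":-0.12,"z":-0.228,"spin":0},{"fingers":-0.2,"x":0.168,"y":-0.14,"z":-0.266,"spin":0},{"fingers":-0.2,"x":0.192,"y":-0.16,"z":-0.304,"spin":0},{"fingers":-0.2,"x":0.216,"y":-0.18,"z":-0.342,"spin":0},{"fingers":-0.2,"x":0.24,"y":-0.2,"z":-0.38,"spin":0}]'
python3 - <<'E'
from h import *
from scipy.spatial.transform import Rotation as R
o=get_obs();print(o['qpos'].round(3));Rm=R.from_euler('xyz',o['eef_rot']).as_matrix()
for t in([.38,-.22,.31],[.518,-.22,.2],[.518,-.22,.1]):
    print(t,((np.array(t)-o['ee_pos'])@Rm).round(3))
E
```

```text
time_s: 21.1
ee_pos: [0.348, 0.0246, 0.3442]
eef_rot: [-1.058, -0.006, -0.191]
force: [1.6, 1.4, 0.4]
grip_width: 0.0382
[-0.398 -0.26   1.89   0.502  1.614 -0.213]
[0.38, -0.22, 0.31] [ 0.078 -0.085 -0.221]
[0.518, -0.22, 0.2] [ 0.212  0.025 -0.253]
[0.518, -0.22, 0.1] [ 0.212  0.112 -0.302]
```

```bash
python3 -m handwheel '[{"fingers":-0.2,"x":0.016,"y":-0.017,"z":-0.044,"spin":0},{"fingers":-0.2,"x":0.032,"y":-0.034,"z":-0.088,"spin":0},{"fingers":-0.2,"x":0.048,"y":-0.051,"z":-0.132,"spin":0},{"fingers":-0.2,"x":0.063,"y":-0.068,"z":-0.177,"spin":0},{"fingers":-0.2,"x":0.078,"y":-0.085,"z":-0.221,"spin":0},{"fingers":-0.2,"x":0.105,"y":-0.065,"z":-0.228,"spin":0},{"fingers":-0.2,"x":0.132,"y":-0.045,"z":-0.235,"spin":0},{"fingers":-0.2,"x":0.159,"y":-0.02,"z":-0.242,"spin":0},{"fingers":-0.2,"x":0.186,"y":0.005,"z":-0.248,"spin":0},{"fingers":-0.2,"x":0.212,"y":0.025,"z":-0.253,"spin":0}]'
python3 - <<'E'
from h import *
from scipy.spatial.transform import Rotation as R
o=get_obs();print(o['qpos'].round(3));Rm=R.from_euler('xyz',o['eef_rot']).as_matrix()
for t in([.521,-.20,.032],):
    print(t,((np.array(t)-o['ee_pos'])@Rm).round(3))
snap('side','s1')
E
```

```text
time_s: 22.1
ee_pos: [0.5184, -0.2177, 0.1975]
eef_rot: [-1.058, -0.004, -0.19]
force: [0.1, -0.7, 0.3]
grip_width: 0.0378
[-0.662  0.46   1.443  0.455  1.494 -0.567]
[0.521, -0.2, 0.032] [-0.001  0.153 -0.066]
```

View pics/s1.png

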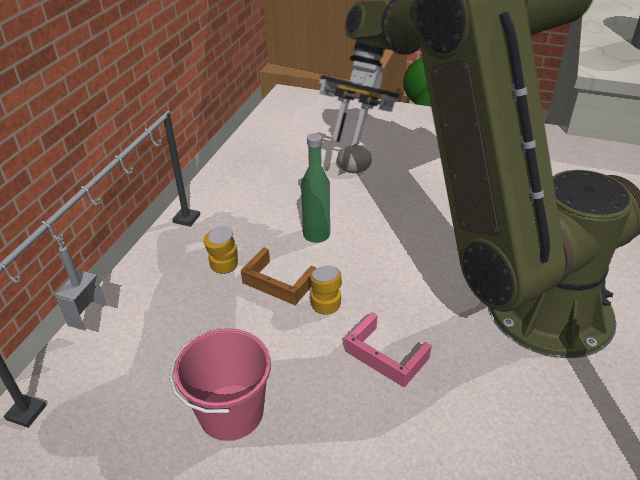

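The gripper (about (360,90)) is tilted toward the bottle and behind it at (316,190). Nothing else has moved, so I descend behind the bottle.

```bash
python3 -m handwheel '[{"fingers":-0.2,"x":0,"y":0.02,"z":-0.01,"spin":0},{"fingers":-0.2,"x":0,"y":0.045,"z":-0.02,"spin":0},{"fingers":-0.2,"x":0,"y":0.07,"z":-0.03,"spin":0},{"fingers":-0.2,"x":0,"y":0.095,"z":-0.041,"spin":0},{"fingers":-0.2,"x":0,"y":0.12,"z":-0.052,"spin":0},{"fingers":-0.2,"x":0,"y":0.14,"z":-0.06,"spin":0},{"fingers":-0.2,"x":-0.001,"y":0.153,"z":-0.066,"spin":0},{"fingers":-0.2,"x":-0.001,"y":0.153,"z":-0.066,"spin":0},{"fingers":-0.2,"x":-0.001,"y":0.153,"z":-0.066,"spin":0},{"fingers":-0.2,"x":-0.001,"y":0.153,"z":-0.066,"spin":0}]'
cat > plan.py <<'E'
from h import *
from scipy.spatial.transform import Rotation as R
o=get_obs();Rm=R.from_euler('xyz',o['eef_rot']).as_matrix()
d=np.array([.189,.982,0]);e=np.array([-.982,.189,0]);O=np.array([.5715,.1335,0])
b=np.array([.5445,-.0795,0]);print('pos',o['ee_pos'].round(4),'bay frame tcp',((o['ee_pos']-O)@np.c_[d,e]).round(4))
# contact: tip front edge = tcp + .009d+.007d ; bottle axis ahead by sqrt(33^2-19^2)=.027
off=.027+.0163
for n,B in(('contact',b),('mouth',O-.085*d-.003*e),('end',O-.033*d)):
    t=B-off*d; t[2]=.032; print(n,t.round(4),((t-o['ee_pos'])@Rm).round(4))
E
python3 plan.py
```

```text
time_s: 23.15
ee_pos: [0.5209, -0.2013, 0.0343]
eef_rot: [-1.059, -0.006, -0.191]
force: [0.5, 0.4, 0.1]
grip_width: 0.0376
pos [ 0.5209 -0.2013  0.0343] bay frame tcp [-0.3383 -0.0136]
contact [ 0.5363 -0.122   0.032 ] [0.0001 0.0415 0.0693]
mouth [0.5502 0.0069 0.032 ] [-0.0107  0.1047  0.182 ]
end [0.5571 0.0586 0.032 ] [-0.0137  0.1302  0.2274]
```

```bash
python3 -m handwheel '[{"fingers":-0.2,"x":0,"y":0.008,"z":0.012,"spin":0},{"fingers":-0.2,"x":0,"y":0.016,"z":0.025,"spin":0},{"fingers":-0.2,"x":0,"y":0.023,"z":0.038,"spin":0},{"fingers":-0.2,"x":0,"y":0.028,"z":0.047,"spin":0},{"fingers":-0.2,"x":0,"y":0.032,"z":0.054,"spin":0},{"fingers":-0.2,"x":0,"y":0.035,"z":0.059,"spin":0},{"fingers":-0.2,"x":0,"y":0.0375,"z":0.063,"spin":0},{"fingers":-0.2,"x":0,"y":0.0395,"z":0.0665,"spin":0},{"fingers":-0.2,"x":0,"y":0.0415,"z":0.07,"spin":0},{"fingers":-0.2,"x":0,"y":0.0435,"z":0.0735,"spin":0}]'; python3 plan.py; python3 -c "
from h import *
snap('side','s2')
im=cv2.imread('pics/s2.png');cv2.imwrite('pics/s2c.png',cv2.resize(im[60:340,180:480],None,fx=2,fy=2))"
```

```text
time_s: 24.15
ee_pos: [0.5367, -0.1171, 0.0312]
eef_rot: [-1.059, -0.005, -0.191]
force: [-0.2, -2.9, 0.3]
grip_width: 0.0379
pos [ 0.5367 -0.1171  0.0312] bay frame tcp [-0.2527 -0.0132]
contact [ 0.5363 -0.122   0.032 ] [ 0.0005 -0.0031 -0.0039]
mouth [0.5502 0.0069 0.032 ] [-0.0103  0.0602  0.1088]
end [0.5571 0.0586 0.032 ] [-0.0134  0.0856  0.1542]
```

View pics/s2c.png

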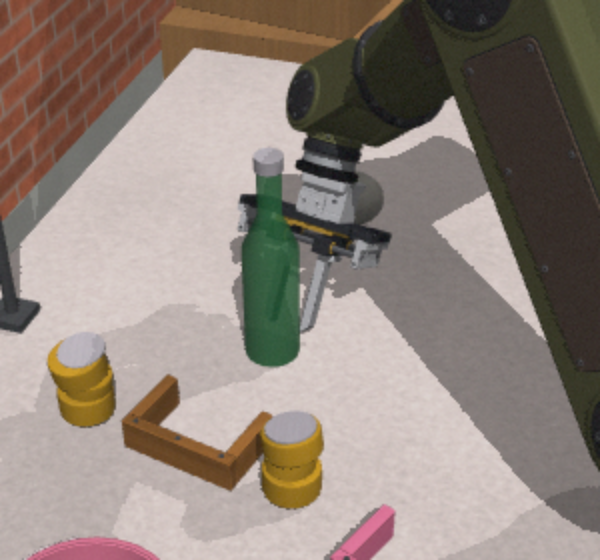

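The bottle (crop (272,300)) stands upright with the fingertips touching low on its foot (about 3 N). I push on slowly.

```bash
python3 -m handwheel '[{"fingers":-0.2,"x":-0.0005,"y":0.0025,"z":0.0045,"spin":0},{"fingers":-0.2,"x":-0.001,"y":0.005,"z":0.0095,"spin":0},{"fingers":-0.2,"x":-0.0015,"y":0.008,"z":0.015,"spin":0},{"fingers":-0.2,"x":-0.002,"y":0.011,"z":0.0205,"spin":0},{"fingers":-0.2,"x":-0.0025,"y":0.014,"z":0.026,"spin":0},{"fingers":-0.2,"x":-0.003,"y":0.017,"z":0.0315,"spin":0},{"fingers":-0.2,"x":-0.0035,"y":0.02,"z":0.037,"spin":0},{"fingers":-0.2,"x":-0.004,"y":0.023,"z":0.0425,"spin":0},{"fingers":-0.2,"x":-0.0045,"y":0.026,"z":0.048,"spin":0},{"fingers":-0.2,"x":-0.005,"y":0.029,"z":0.0535,"spin":0}]'; python3 plan.py
python3 - <<'E'
from h import *
from scipy.optimize import least_squares
snap('side','s3');im,W=pts('s3');hsv=cv2.cvtColor(im,cv2.COLOR_RGB2HSV)
g=(hsv[...,0]>60)&(hsv[...,0]<90)&(hsv[...,1]>100)&(W[...,0]>.45)&(W[...,0]<.65)&(W[...,1]<.2)&(W[...,1]>-.15)
d=np.array([.189,.982]);e=np.array([-.982,.189]);O=np.array([.5715,.1335])
for lo,hi in((.01,.05),(.1,.14)):
    p=W[g&(W[...,2]>lo)&(W[...,2]<hi)][:,:2]
    c=least_squares(lambda c:np.hypot(*(p-c).T)-.033,p.mean(0)-[0,.02],loss='soft_l1',f_scale=.002).x
    print(lo,c.round(4),'bay',((c-O)@np.c_[d,e]).round(4))
E
```

```text
time_s: 25.2
ee_pos: [0.5432, -0.0557, 0.0321]
eef_rot: [-1.059, -0.004, -0.19]
force: [0.3, -1.5, -2.6]
grip_width: 0.0377
pos [ 0.5432 -0.0557  0.0321] bay frame tcp [-0.1912 -0.008 ]
contact [ 0.5363 -0.122   0.032 ] [ 0.0058 -0.0324 -0.058 ]
mouth [0.5502 0.0069 0.032 ] [-0.005   0.0309  0.0547]
end [0.5571 0.0586 0.032 ] [-0.008   0.0564  0.1001]
0.01 [ 0.5479 -0.0145] bay [-0.1498 -0.0048]
0.1 [ 0.5477 -0.0149] bay [-0.1503 -0.0047]
```

```bash
python3 -m handwheel '[{"fingers":-0.2,"x":-0.0005,"y":0.003,"z":0.005,"spin":0},{"fingers":-0.2,"x":-0.001,"y":0.006,"z":0.0105,"spin":0},{"fingers":-0.2,"x":-0.0015,"y":0.009,"z":0.016,"spin":0},{"fingers":-0.2,"x":-0.002,"y":0.012,"z":0.0215,"spin":0},{"fingers":-0.2,"x":-0.0025,"y":0.015,"z":0.027,"spin":0},{"fingers":-0.2,"x":-0.003,"y":0.018,"z":0.0325,"spin":0},{"fingers":-0.2,"x":-0.003,"y":0.021,"z":0.038,"spin":0},{"fingers":-0.2,"x":-0.0035,"y":0.0245,"z":0.0435,"spin":0},{"fingers":-0.2,"x":-0.004,"y":0.028,"z":0.049,"spin":0},{"fingers":-0.2,"x":-0.004,"y":0.031,"z":0.0545,"spin":0}]'; python3 plan.py
python3 - <<'E'
from h import *
from scipy.optimize import least_squares
snap('side','s4');im,W=pts('s4');hsv=cv2.cvtColor(im,cv2.COLOR_RGB2HSV)
cv2.imwrite('pics/s4c.png',cv2.resize(im[100:340,200:440,::-1],None,fx=2.4,fy=2.4))
g=(hsv[...,0]>60)&(hsv[...,0]<90)&(hsv[...,1]>100)&(W[...,0]>.45)&(W[...,0]<.65)&(W[...,1]<.2)&(W[...,1]>-.15)
d=np.array([.189,.982]);e=np.array([-.982,.189]);O=np.array([.5715,.1335])
for lo,hi in((.01,.05),(.1,.14)):
    p=W[g&(W[...,2]>lo)&(W[...,2]<hi)][:,:2]
    c=least_squares(lambda c:np.hypot(*(p-c).T)-.033,p.mean(0)-[0,.02],loss='soft_l1',f_scale=.002).x
    print(lo,c.round(4),'bay',((c-O)@np.c_[d,e]).round(4))
E
```

```text
time_s: 26.25
ee_pos: [0.5513, 0.0065, 0.032]
eef_rot: [-1.059, -0.005, -0.19]
force: [-0.9, -3.5, 0.9]
grip_width: 0.0376
pos [0.5513 0.0065 0.032 ] bay frame tcp [-0.1285 -0.0042]
contact [ 0.5363 -0.122   0.032 ] [ 0.0096 -0.0632 -0.1125]
mouth [0.5502 0.0069 0.032 ] [-0.0012  0.0001  0.0002]
end [0.5571 0.0586 0.032 ] [-0.0042  0.0255  0.0455]
0.01 [0.556 0.047] bay [-0.0879 -0.0011]
0.1 [0.5564 0.0471] bay [-0.0876 -0.0015]
```

View pics/s4c.png

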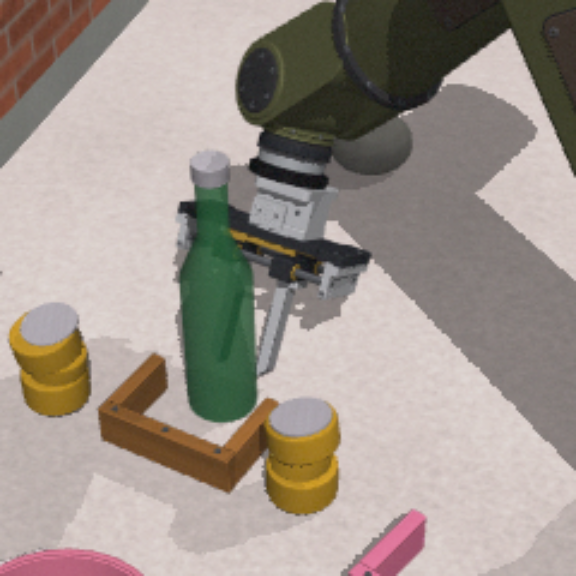

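The bottle (crop (220,330)) is upright and centred in the mouth of the bay. I push most of the way in, then creep until it touches the back board.

```bash
python3 -m handwheel '[{"fingers":-0.2,"x":0,"y":0.0025,"z":0.0045,"spin":0},{"fingers":-0.2,"x":0,"y":0.005,"z":0.009,"spin":0},{"fingers":-0.2,"x":0,"y":0.0075,"z":0.0135,"spin":0},{"fingers":-0.2,"x":-0.001,"y":0.01,"z":0.018,"spin":0},{"fingers":-0.2,"x":-0.001,"y":0.0125,"z":0.0225,"spin":0},{"fingers":-0.2,"x":-0.001,"y":0.015,"z":0.027,"spin":0},{"fingers":-0.2,"x":-0.001,"y":0.0175,"z":0.031,"spin":0},{"fingers":-0.2,"x":-0.001,"y":0.0195,"z":0.035,"spin":0},{"fingers":-0.2,"x":-0.001,"y":0.0215,"z":0.0385,"spin":0},{"fingers":-0.2,"x":-0.001,"y":0.023,"z":0.041,"spin":0}]';python3 -m handwheel '[{"fingers":-0.2,"x":0,"y":0.0003,"z":0.0006,"spin":0},{"fingers":-0.2,"x":0,"y":0.0006,"z":0.0012,"spin":0},{"fingers":-0.2,"x":0,"y":0.0009,"z":0.0018,"spin":0},{"fingers":-0.2,"x":0,"y":0.0012,"z":0.0023,"spin":0},{"fingers":-0.2,"x":0,"y":0.0015,"z":0.0028,"spin":0},{"fingers":-0.2,"x":0,"y":0.0017,"z":0.0032,"spin":0},{"fingers":-0.2,"x":0,"y":0.0019,"z":0.0036,"spin":0},{"fingers":-0.2,"x":0,"y":0.0021,"z":0.0039,"spin":0},{"fingers":-0.2,"x":0,"y":0.0023,"z":0.0042,"spin":0},{"fingers":-0.2,"x":0,"y":0.0023,"z":0.0042,"spin":0}]'; python3 plan.py
cat > bot.py <<'E'
import sys
from h import *
from scipy.optimize import least_squares
n=sys.argv[1];snap('side',n);im,W=pts(n);hsv=cv2.cvtColor(im,cv2.COLOR_RGB2HSV)
cv2.imwrite(f'pics/{n}c.png',cv2.resize(im[100:340,200:440,::-1],None,fx=2.4,fy=2.4))
g=(hsv[...,0]>60)&(hsv[...,0]<90)&(hsv[...,1]>100)&(W[...,0]>.45)&(W[...,0]<.65)&(W[...,1]<.2)&(W[...,1]>-.15)
d=np.array([.189,.982]);e=np.array([-.982,.189]);O=np.array([.5715,.1335])
for lo,hi in((.045,.07),(.1,.14)):
    p=W[g&(W[...,2]>lo)&(W[...,2]<hi)][:,:2]
    c=least_squares(lambda c:np.hypot(*(p-c).T)-.033,p.mean(0)-[0,.02],loss='soft_l1',f_scale=.002).x
    print(lo,c.round(4),'bay',((c-O)@np.c_[d,e]).round(4))
E
python3 bot.py s5
```

```text
time_s: 27.3
ee_pos: [0.5591, 0.0528, 0.0319]
eef_rot: [-1.059, -0.004, -0.19]
force: [-1.6, -4.4, 1.7]
grip_width: 0.0375
time_s: 28.3
ee_pos: [0.5599, 0.0572, 0.0319]
eef_rot: [-1.059, -0.004, -0.19]
force: [0.2, -3.8, 1.5]
grip_width: 0.0378
pos [0.5599 0.0572 0.0319] bay frame tcp [-0.0771 -0.003 ]
contact [ 0.5363 -0.122   0.032 ] [ 0.0108 -0.0885 -0.1573]
mouth [0.5502 0.0069 0.032 ] [-0.     -0.0252 -0.0446]
end [0.5571 0.0586 0.032 ] [-0.003   0.0003  0.0008]
0.045 [0.5648 0.0979] bay [-0.0363 -0.0001]
0.1 [0.5648 0.0977] bay [-0.0364 -0.0002]
```

```bash
python3 -m handwheel '[{"fingers":-0.2,"x":0,"y":0.0002,"z":0.0003,"spin":0},{"fingers":-0.2,"x":0,"y":0.0003,"z":0.0006,"spin":0},{"fingers":-0.2,"x":0,"y":0.0005,"z":0.0009,"spin":0},{"fingers":-0.2,"x":0,"y":0.0006,"z":0.0012,"spin":0},{"fingers":-0.2,"x":0,"y":0.0008,"z":0.0015,"spin":0},{"fingers":-0.2,"x":0,"y":0.001,"z":0.0018,"spin":0},{"fingers":-0.2,"x":0,"y":0.0011,"z":0.002,"spin":0},{"fingers":-0.2,"x":0,"y":0.0012,"z":0.0022,"spin":0},{"fingers":-0.2,"x":0,"y":0.0013,"z":0.0024,"spin":0},{"fingers":-0.2,"x":0,"y":0.0015,"z":0.0026,"spin":0}]'; python3 bot.py s6
```

```text
time_s: 29.35
ee_pos: [0.5605, 0.0599, 0.0319]
eef_rot: [-1.059, -0.004, -0.19]
force: [-1.6, -6.6, 3.0]
grip_width: 0.0377
0.045 [0.5653 0.1003] bay [-0.0337 -0.0002]
0.1 [0.5656 0.1004] bay [-0.0336 -0.0005]
```

```bash
python3 -m handwheel '[{"fingers":-0.2,"x":0,"y":0.0001,"z":0.0002,"spin":0},{"fingers":-0.2,"x":0,"y":0.0002,"z":0.0004,"spin":0},{"fingers":-0.2,"x":0,"y":0.0003,"z":0.0006,"spin":0},{"fingers":-0.2,"x":0,"y":0.0004,"z":0.0008,"spin":0},{"fingers":-0.2,"x":0,"y":0.0005,"z":0.001,"spin":0},{"fingers":-0.2,"x":0,"y":0.0006,"z":0.0011,"spin":0},{"fingers":-0.2,"x":0,"y":0.0007,"z":0.0012,"spin":0},{"fingers":-0.2,"x":0,"y":0.0008,"z":0.0014,"spin":0},{"fingers":-0.2,"x":0,"y":0.0008,"z":0.0014,"spin":0},{"fingers":-0.2,"x":0,"y":0.0008,"z":0.0014,"spin":0}]'; python3 bot.py s7
```

```text
time_s: 30.4
ee_pos: [0.5608, 0.0605, 0.0319]
eef_rot: [-1.06, -0.005, -0.191]
force: [-4.8, -15.2, 4.5]
grip_width: 0.0376
0.045 [0.5659 0.1006] bay [-0.0334 -0.0007]
0.1 [0.5654 0.1005] bay [-0.0335 -0.0003]
```

The force rose to 15 N and the TCP stalled, so the bottle is against the back board. I back straight off.

```bash
python3 -m handwheel '[{"fingers":-0.2,"x":0,"y":-0.001,"z":-0.0017,"spin":0},{"fingers":-0.2,"x":0,"y":-0.002,"z":-0.0035,"spin":0},{"fingers":-0.2,"x":0,"y":-0.005,"z":-0.0087,"spin":0},{"fingers":-0.2,"x":0,"y":-0.01,"z":-0.0174,"spin":0},{"fingers":-0.2,"x":0,"y":-0.02,"z":-0.035,"spin":0},{"fingers":-0.2,"x":0,"y":-0.03,"z":-0.053,"spin":0},{"fingers":-0.2,"x":0,"y":-0.04,"z":-0.071,"spin":0},{"fingers":-0.2,"x":0,"y":-0.05,"z":-0.089,"spin":0},{"fingers":-0.2,"x":0,"y":-0.06,"z":-0.106,"spin":0},{"fingers":-0.2,"x":0,"y":-0.06,"z":-0.106,"spin":0}]'; python3 bot.py s8
python3 - <<'E'
from h import *
snap('top','t8')
for a,b in(('s8','side0'),('t8','top0')):
    im,W=pts(a);im0,W0=pts(b)
    for n,(x,y,z) in dict(can_a=(.4475,.133,.09),can_b=(.707,.089,.09),stone=(.545,-.391,.05),pail=(.525,.448,.137)).items():
        f=lambda W:W[(abs(W[...,0]-x)<.1)&(abs(W[...,1]-y)<.1)&(abs(W[...,2]-z)<(.01))]
        p,q=f(W),f(W0)
        print(n,len(p),len(q),(p.mean(0)-q.mean(0)).round(4) if len(p) and len(q) else '')
E
```

```text
time_s: 31.45
ee_pos: [0.5375, -0.0601, 0.0322]
eef_rot: [-1.059, -0.004, -0.193]
force: [-0.2, 0.2, 0.2]
grip_width: 0.0376
0.045 [0.5653 0.1002] bay [-0.0339 -0.0002]
0.1 [0.5657 0.1005] bay [-0.0335 -0.0005]
can_a 624 527 [ 0.0141 -0.0037  0.0003]
can_b 492 491 [-0.0003  0.0002  0.    ]
stone 249 403 [-0.0125 -0.0017 -0.    ]
pail 2023 2014 [ 0.     -0.0003  0.    ]
can_a 684 643 [ 0.0058 -0.0022  0.0001]
can_b 561 554 [ 0.0004  0.     -0.0001]
stone 1000 1007 [ 0.0005 -0.0003  0.    ]
pail 1297 1288 [ 0.0008 -0.0009 -0.0002]
```

View pics/s8.png

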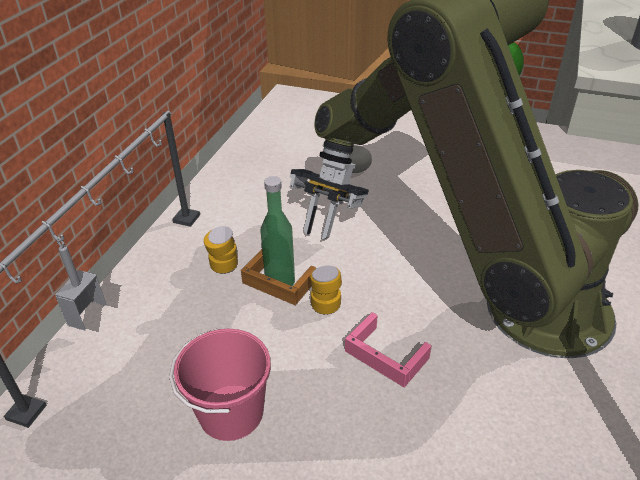

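View pics/t8.png

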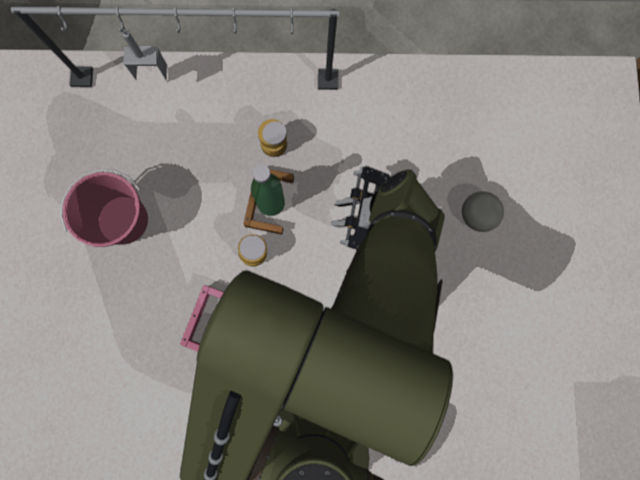

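The bottle stands upright in the bay, at (278,240) in the side view and (268,190) in the top view. The gripper is clear of it, and the cans, stone and pail sit at the same pixels as before. The apparent can_a shift comes from the bottle entering its measuring window, and the stone's side-view shift comes from the arm hiding part of it.

```bash
python3 -c "
from station import workorder
print(workorder.hand_in())"
```

```text
the job is handed in; nothing more can be done
None
```

The bottle is upright in the wooden bay, resting against the back board. I handed the job in at about 31.5 s of the 48 s allowed.

- **Tilting the tool:** the moves only offer a spin about the fingers' own axis. I got about 29° of forward tilt, short of the 45° suggested, by commanding poses just out of reach so that each call tilted the tool a little. By the given dimensions, that is enough to keep the gripper's body clear of the bottle.
- **Pushing:** the fingertips were set about 38 mm apart, narrower than the 66 mm body, so the bottle was pushed and never gripped. Contact was about 18 mm up, at about 60 mm/s at most, creeping at the end. The bottle met the back board at about 15 N, and I then backed straight off.
- **Bottle, last check:** its axis is at x = -0.0335 to -0.034 and y = 0.000 in the bay's frame; touching the board would be -0.033. That is contact within the measurement error. The fitted axis agrees within 0.5 mm between heights of about 60 and 120 mm, so it is not leaning. The measured tool force is about 0.
- **Other objects:** can_b and the pail moved less than 1 mm between the before and after pictures, and the stone did too in the top view.
- **Checks that disagreed:** the numbers for can_a (6–14 mm) and for the stone in the side view (12 mm) showed shifts. I attribute them to the bottle entering can_a's measuring window and the arm hiding part of the stone. In the pictures can_a stands at its original pixels in both views and the stone in the top view, but I did not measure either again.

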